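# Snap the carry handle onto the flattening weight

### The job

Take the red carry handle with the snap hook out of its wooden stand and press it straight down onto the steel lifting eye of the green flattening weight, until the sprung gate lets the eye's bar in and snaps shut behind it. Then let go and leave the handle clipped to that weight.

Things in the scene. Friction and masses are not known exactly. Their poses are not given: they have to be found in the camera images.
- hook_grip (a point): Centre of the red grip (56 x 20 x 56 mm high, black ribs) of a loose carry handle, 0.3 kg, upright in a slotted wooden stand 54 mm high (lift 60 mm to clear it). z up; x along its 56 mm and in the plane of the snap hook below it; y across its 20 mm: pinch along y, from above. Below it, the underside of the hook's arched top bar is at z = -34 mm, the gate's centre line at z = -108 mm.
- hook_throat (a point): Point on the gate's centre line 108 mm below the grip's centre, same axes. The steel hook (12 mm thick) is a closed loop, inside x -56 to +20 mm, z +4 to +74 mm; its lower ends reach z = -8 mm. The brass gate (8 mm) pivots at x = -54, free end x = +20. An 8 mm bar pressed up at x -14 to +14 (best 0) opens it and it is past, gate shut, by 4 mm short of the top bar; up to 10 N.
- gate (a joint): Angle of the snap hook's sprung brass gate: 0 = shut (the spring holds it there), grows to 1.15 rad as it is pushed inwards, up into the loop; it cannot open outwards.
- green_weight_eye (a point): Middle of the top bar of the lifting eye on the GREEN flattening weight (120 x 90 x 42 mm, too heavy to shift): a staple of 8 mm round steel, bar level, along this point's y, 52 mm clear between its legs, 88 mm above the weight, 130 mm above the bench. Hold the hook's x-z plane square to the bar, either way round. A like weight painted blue is the wrong one.
Things that resemble listed ones, but are neither listed nor needed, are in the scene too. Of the things that look like the part that bears hook_grip, the smaller one is meant.

How it is judged:
By the outcome, as a careful person would: the job done as asked, in the order asked, and still so for the second after the job is handed in, with the robot touching nothing.
It also fails if it takes over 35 s, if anything falls off the work surface, if the arm or the gripper's body presses on something with over 40 N, if the wrist force passes 120 N, or if a joint passes its speed limit or range.

### The arm

A 6-joint arm with a two-finger parallel gripper is mounted at the origin on a cart in front of the work surface, level with it; the furniture and walls round the work are solid. World frame = base frame: x ahead of the robot, y to its left, z up, the work surface at z = 0. Lengths are in m, angles in rad, forces in N, time in s.
With the tool pointing down it reaches from about 0.375 to 0.9 m from the base axis. Payload 3.1 kg.
Tool frame: the origin (TCP) lies midway between the tips of the shut fingers; the grasp point (between the pads) lies 19 mm behind it; z points along the fingers, y is the line along which they close (so a half turn about z gives the same grasp; the last joint's range is limited). The gripper opens to 85 mm and grips with 20 to 120 N. Pads are 22 mm wide; open, the fingers measure 114 mm over their backs; the gripper's body (76 mm by 85 mm) begins 54 mm behind the grasp point. The pads swing forward as they close: fully open they stand 13 mm farther back than shut.
Start: joints at [-1.435, 0.527, 1.433, -0, 1.181, -0.178], TCP at [0.193, -0.594, 0.231] pointing down, gripper open.
Joint ranges: [-3.08, 3.08], [-0.75, 2.2], [0.22, 2.44], [-1.43, 4.57], [0, 2.65], [-2.85, 2.85]. Speed limits (rad/s): [2.79, 2.79, 3.14, 3.14, 3.14, 3.14].

### API

Orientations are given as a unit quaternion [x, y, z, w].
In Python, from station import manip gives the robot as it stands.
- The arm moves only by the tool step_arm, never from a script. Its argument "targets" is text: rows parted by semicolons, each of 4 numbers parted by spaces: the shift along the tool's x, y, z in mm, then the turn about the tool's z in degrees. A call has 1 to 12 rows; each row is the pose to reach, as a shift and turn from the pose commanded when the call began, along the tool's axes at that moment; what a row does not reach only later rows make up. A row lasts 1/10 s, in which the tool goes at most 50 mm and 8.59 degrees, less where a joint would pass 70% of its speed; a pose out of reach is approached as far as the arm can. A call with a gripper value outside its range is refused whole. "gripper" is the closure, from 0 (fully open) to 1 (shut), set as the call begins (left out, the last holds). The fingers move at their own pace and stop on an object; "squeeze" is the grip in N (left out, the last holds). Time passes only in rows, so rows that repeat a pose let the fingers close. It gives the time, the measured TCP pose, the force, the opening and the grip force at its end, in the units of the state.
- manip.sense(): the state, without advancing time (a new reading comes with each control period).
- manip.snapshot(name): name is "scene" or "top"; returns the picture (384x512x3 uint8, red, green, blue); there is no depth.
- manip.get_calibration(name): a dict with "fov_y" (degrees; the focal length in pixels is half the picture's height over the tangent of half this angle, whatever the lens; pixels are square), "cx", "cy" (the principal point, pixels), "extrinsics" (4x4, takes a point from camera to world coordinates). Camera axes: x right, y down, z forward; pixel columns grow to the right and rows downward; lengths in m; the calibration is good to about 2 mm. A picture is of the moment at which its call begins. get_calibration takes no time and is no camera call.
- manip.sign_off(): hands the job in; it is judged then, once.
Trained networks look in the newest picture that a camera, given by its name, has taken for a name from the list of things; names that differ only in an ending like _2 or _b are one class to them, and where a whole thing is asked for, a point or a joint stands for the part that bears it (a point fixed in the world has none). Each returns a list of dicts, best first, with "p" (0 to 1); they miss things now and then, are a little off and sometimes report something else, mostly with a low value. They report only what shows in the picture. A call takes as long as a camera call. They do not tell look-alikes from the thing itself.
- manip.recognise(camera, query): "position" ([column, row] in pixels, amid what is visible of it).
- manip.masks_of(camera, query): "pixels" (384x512 bool, what is visible of it) and "position" ([column, row] in pixels, amid what is visible of it).
- manip.mark_of(camera, query): "position" ([column, row] in pixels: a listed point, or the origin of a listed thing).
The state is a dict: "t": time; "q": joint angles; "qd": joint speeds; "tau": joint torques, N m; "tcp_pos": TCP position; "tool_rot": TCP orientation; "force": force on the tool from outside, world axes, zero at the start; "ft_torque": the same for the moment, N m; "finger_gap": opening from 0.0 (shut) to 1.0 (fully open); "gripper_force": force on a finger pad.
Only numpy, scipy, OpenCV 4.12 (cv2) and the standard library are available. Lean on these libraries where they do the work, as an engineer would, in place of code of your own. Each camera call takes 0.05 s, during which the arm holds its last target. There are 200 camera calls.

## Working session

There is one attempt and no reset: what is moved stays moved. The work goes in short steps, Python scripts to look and compute and a tool call to move; the robot and the scene stay as the last step left them, time stands still between calls to the robot, and variables do not carry over. Pictures are saved under pics/ and viewed, at most 10 in all, crops included, and the job is handed in when it is done.

Besides the shell and the picture viewer there is one more tool, called after "Emit:" as a command line: name --argument value ..., lists and objects as JSON in quotes. step_arm: Moves the arm, as the interface text tells. Its arguments: {"type":"object","properties":{"targets":{"type":"string"},"gripper":{"type":"number"},"squeeze":{"type":"number"}},"required":["targets"]}

```bash
mkdir -p pics
cat > h.py <<'E'
import numpy as np, cv2
from station import manip
def cal(n):
    c=manip.get_calibration(n); f=192/np.tan(np.radians(c['fov_y'])/2); return f,c['cx'],c['cy'],np.array(c['extrinsics'])
def ray(n,p):
    f,cx,cy,T=cal(n); d=T[:3,:3]@np.array([(p[0]-cx)/f,(p[1]-cy)/f,1]); return T[:3,3],d/np.linalg.norm(d)
def atz(n,p,z):
    o,d=ray(n,p); return o+d*(z-o[2])/d[2]
def tri(ps):
    A=np.zeros((3,3));b=np.zeros(3)
    for n,p in ps:
        o,d=ray(n,p);M=np.eye(3)-np.outer(d,d);A+=M;b+=M@o
    x=np.linalg.solve(A,b); return x,[np.linalg.norm((np.eye(3)-np.outer(d,d))@(x-o)) for o,d in (ray(*q) for q in ps)]
def proj(n,X):
    f,cx,cy,T=cal(n); c=T[:3,:3].T@(np.array(X)-T[:3,3]); return np.array([f*c[0]/c[2]+cx,f*c[1]/c[2]+cy])
E
python3 - <<'E'
from h import *
np.set_printoptions(precision=3,suppress=True)
ims=[]
for n in("scene","top"):
    im=manip.snapshot(n);cv2.imwrite(f'pics/{n}0.png',cv2.resize(im[:,:,::-1],(800,600),interpolation=cv2.INTER_CUBIC))
    print(n,cal(n))
    for q in("hook_grip","hook_throat","green_weight_eye"):
        print(q,[(np.round(r['position'],1).tolist(),round(r['p'],2)) for r in manip.mark_of(n,q)])
E
```

```text
scene (np.float64(422.00068519679246), 248.57241345375766, 188.40310021787363, array([[-0.794, -0.358,  0.491, -0.17 ],
       [-0.608,  0.47 , -0.64 ,  0.77 ],
       [-0.002, -0.807, -0.59 ,  0.866],
       [ 0.   ,  0.   ,  0.   ,  1.   ]]))
hook_grip [([268.3, 157.2], 0.88), ([154.7, 243.9], 0.38)]
hook_throat [([271.2, 179.5], 0.9)]
green_weight_eye [([155.8, 244.9], 0.64)]
top (np.float64(452.84237374086575), 250.73816485478895, 187.85164953326145, array([[ 0.011, -0.998,  0.066,  0.363],
       [-1.   , -0.01 ,  0.027, -0.064],
       [-0.026, -0.066, -0.997,  1.477],
       [ 0.   ,  0.   ,  0.   ,  1.   ]]))
hook_grip [([314.5, 169.3], 0.73), ([373.5, 202.7], 0.58)]
hook_throat [([363.6, 206.5], 0.63), ([312.7, 172.6], 0.51)]
green_weight_eye [([144.7, 173.2], 0.9)]
```

View pics/scene0.png

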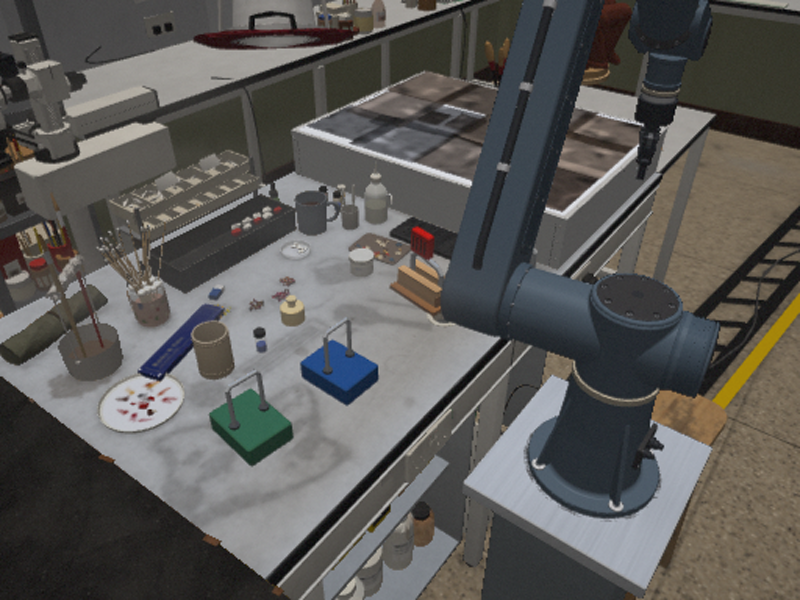

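View pics/top0.png

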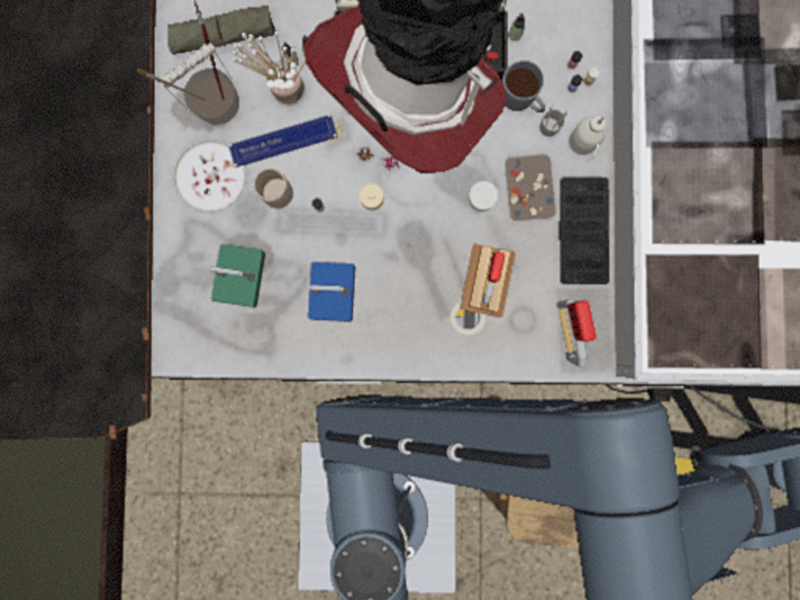

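Scene: handle upright in its stand at about (423,242) and the green weight's eye at about (243,385). Top: grip at (496,265), green eye at (232,272), with a larger red look-alike lying at (577,318). All in 800x600 pixels.

Run:
```python
from h import *
np.set_printoptions(precision=4,suppress=True)
im={}
for n in("scene","top"):
    im[n]=manip.snapshot(n)
hsvT=cv2.cvtColor(im['top'],cv2.COLOR_RGB2HSV); hsvS=cv2.cvtColor(im['scene'],cv2.COLOR_RGB2HSV)
def red(h,box):
    m=((h[:,:,0]<8)|(h[:,:,0]>172))&(h[:,:,1]>190)&(h[:,:,2]>100); k=np.zeros_like(m);x0,y0,x1,y1=box;k[y0:y1,x0:x1]=1
    return m&k
mt=red(hsvT,(300,150,335,205)); ms=red(hsvS,(255,135,285,175))
for n,m in(('top',mt),('scene',ms)):
    p=np.argwhere(m)[:,::-1].astype(np.float32); print(n,len(p),p.mean(0),cv2.minAreaRect(p))
print('grip tri',tri([('scene',(268.3,157.2)),('top',(314.5,169.3))]))
print('grip tri red',tri([('scene',np.argwhere(ms)[:,::-1].mean(0)),('top',np.argwhere(mt)[:,::-1].mean(0))]))
print('eye tri',tri([('scene',(155.8,244.9)),('top',(144.7,173.2))]))
print('eye z.13',atz('scene',(155.8,244.9),.13),atz('top',(144.7,173.2),.13))
# edge rect of top-red in world at z=.17
p=np.argwhere(mt)[:,::-1].astype(np.float32)
for z in(.15,.19):print('box',np.array([atz('top',c,z)[:2] for c in cv2.boxPoints(cv2.minAreaRect(p))]))
# crops
c=lambda n,x0,y0,w,h,s:cv2.resize(im[n][y0:y0+h,x0:x0+w,::-1],(w*s,h*s),interpolation=cv2.INTER_CUBIC)
a=np.hstack([c('top',290,150,50,60,5),c('top',125,150,50,60,5)]);b=np.hstack([c('scene',245,140,50,60,5),c('scene',130,230,50,60,5)])
cv2.imwrite('pics/crop1.png',np.vstack([a,b]))
for n in im:
  for q in("hook_grip","green_weight_eye"):
    print(n,q,[(np.round(r['position'],1).tolist(),round(r['p'],2)) for r in manip.recognise(n,q)])
```

```text
top 13 [315.0769 172.5385] ((315.0058288574219, 171.0933837890625), (16.031219482421875, 2.9941580295562744), 86.42366790771484)
scene 54 [270.2222 148.9074] ((270.0882568359375, 148.85292053222656), (13.3768892288208, 4.115965843200684), 30.963754653930664)
grip tri (array([ 0.509 , -0.22  ,  0.1177]), [np.float64(0.0021382742758550032), np.float64(0.0021382742758549685)])
grip tri red (array([ 0.4972, -0.2162,  0.1558]), [np.float64(1.965739554498137e-05), np.float64(1.9657395544951232e-05)])
eye tri (array([0.4939, 0.2943, 0.1168]), [np.float64(0.0009176190580596125), np.float64(0.0009176190580596776)])
eye z.13 [0.4813 0.3023 0.13  ] [0.4933 0.2914 0.13  ]
box [[ 0.5253 -0.2107]
 [ 0.5259 -0.2195]
 [ 0.4788 -0.2225]
 [ 0.4781 -0.2138]]
box [[ 0.5204 -0.2063]
 [ 0.521  -0.2148]
 [ 0.4753 -0.2177]
 [ 0.4747 -0.2093]]
scene hook_grip [([271.2, 160.7], 0.65)]
scene green_weight_eye [([159.9, 270.8], 0.72)]
top hook_grip [([318.1, 172.9], 0.8), ([371.1, 208.1], 0.64)]
top green_weight_eye [([152.9, 178.4], 0.97)]
```

View pics/crop1.png

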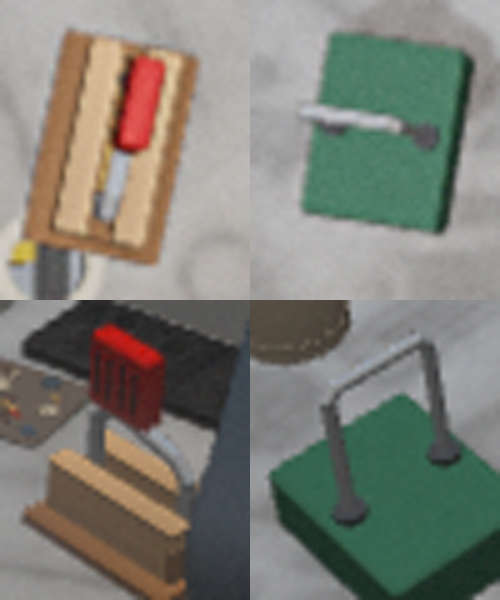

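```bash
cat >> h.py <<'E'
from scipy.optimize import minimize, least_squares
def redmask(im,box):
    h=cv2.cvtColor(im,cv2.COLOR_RGB2HSV); x0,y0,x1,y1=box
    m=((h[:,:,0]<9)|(h[:,:,0]>170))&(h[:,:,1]>130)&(h[:,:,2]>35); k=np.zeros_like(m);k[y0:y1,x0:x1]=1
    m=(m&k).astype(np.uint8); return cv2.morphologyEx(m,cv2.MORPH_CLOSE,np.ones((3,3)))
def sil(n,P,off=(0,0)):
    x,y,z,a=P; C=[]
    for i in(-.028,.028):
        for j in(-.01,.01):
            for k in(-.028,.028):
                C.append(proj(n,(x+i*np.cos(a)-j*np.sin(a),y+i*np.sin(a)+j*np.cos(a),z+k)))
    h=cv2.convexHull((np.array(C,np.float32)))
    S=8; m=np.zeros((384*S//1,512*S),np.uint8) if 0 else None
    return h[:,0]
def fitgrip(masks,x0):
    S=6; B={}
    for n,m in masks.items():
        p=np.argwhere(m); y0,x_0=p.min(0)-8; y1,x1=p.max(0)+9
        B[n]=(x_0,y0,cv2.resize(m[y0:y1,x_0:x1].astype(np.float32),None,fx=S,fy=S,interpolation=cv2.INTER_LINEAR)>.5)
    def cost(P):
        c=0
        for n,(a,b,m) in B.items():
            h=((sil(n,P)-[a,b]+.5)*S-.5); k=np.zeros(m.shape,np.uint8); cv2.fillConvexPoly(k,np.round(h*16).astype(np.int32),1,shift=4)
            c+=(k.astype(bool)^m).sum()/m.sum()
        return c
    best=None
    for da in(-.1,0,.1):
        s0=np.array(x0)+[0,0,0,da]
        r=minimize(cost,s0,method='Nelder-Mead',options=dict(initial_simplex=np.vstack([s0]+[s0+d for d in np.diag([.008,.008,.01,.1])]),xatol=1e-4,fatol=1e-4))
        if best is None or r.fun<best.fun:best=r
    return best.x,best.fun
E
python3 - <<'E'
from h import *
np.set_printoptions(precision=4,suppress=True)
it,is_=manip.snapshot('top'),manip.snapshot('scene')
mt=redmask(it,(300,150,335,205)); ms=redmask(is_,(258,138,284,170)); print(mt.sum(),ms.sum())
P,c=fitgrip({'top':mt,'scene':ms},[.505,-.22,.13,-.1]); print('grip',P,c)
for k in ({'top':mt},{'scene':ms}):
    pass
E1={'scene':[(146.0,248.0),(165.0,237.6)],'top':[(135.6,171.6),(155.6,174.6)]}
for i in(0,1):print(tri([(n,E1[n][i]) for n in E1]))
def bar(v,z):
    d=np.array([-np.sin(v[2]),np.cos(v[2])])*.03
    return np.r_[v[0]+d[0],v[1]+d[1],z],np.r_[v[0]-d[0],v[1]-d[1],z]
def res(v):
    return np.concatenate([(proj(n,b)-E1[n][i]) for n in E1 for i,b in enumerate(bar(v,.13))])
r=least_squares(res,[.49,.295,0]);print('eye',r.x,np.degrees(r.x[2]),r.fun)
st=manip.sense();print(st['t'],st['tcp_pos'],st['tool_rot'])
E
```

```text
136 230Traceback (most recent call last):
  File "<stdin>", line 5, in <module>
  File "h.py", line 44, in fitgrip
    r=minimize(cost,s0,method='Nelder-Mead',options=dict(initial_simplex=np.vstack([s0]+[s0+d for d in np.diag([.008,.008,.01,.1])]),xatol=1e-4,fatol=1e-4))
    res = _minimize_neldermead(fun, x0, args, callback, bounds=bounds,
                               **options)
    fxr = func(xr)
    fx = function(np.copy(x), *(wrapper_args + args))
  File "h.py", line 38, in cost
    h=((sil(n,P)-[a,b]+.5)*S-.5); k=np.zeros(m.shape,np.uint8); cv2.fillConvexPoly(k,np.round(h*16).astype(np.int32),1,shift=4)
        ~~~^^^^^
  File "h.py", line 26, in sil
    C.append(proj(n,(x+i*np.cos(a)-j*np.sin(a),y+i*np.sin(a)+j*np.cos(a),z+k)))
             ~~~~^^^^^^^^^^^^^^^^^^^^^^^^^^^^^^^^^^^^^^^^^^^^^^^^^^^^^^^^^^^^^
  File "h.py", line 15, in proj
    f,cx,cy,T=cal(n); c=T[:3,:3].T@(np.array(X)-T[:3,3]); return np.array([f*c[0]/c[2]+cx,f*c[1]/c[2]+cy])
              ~~~^^^
  File "h.py", line 4, in cal
    c=manip.get_calibration(n); f=192/np.tan(np.radians(c['fov_y'])/2); return f,c['cx'],c['cy'],np.array(c['extrinsics'])
ValueError: time passes only in moves, steps and waits
```

```bash
sed -i 's/^def cal(n):/import functools\n@functools.lru_cache\ndef cal(n):/' h.py
cat > m.py <<'E'
from h import *
np.set_printoptions(precision=4,suppress=True)
it,is_=manip.snapshot('top'),manip.snapshot('scene')
mt=redmask(it,(300,150,335,205)); ms=redmask(is_,(258,138,284,170)); print(mt.sum(),ms.sum())
P,c=fitgrip({'top':mt,'scene':ms},[.505,-.22,.13,-.1]); print('grip',P,c)
E1={'scene':[(146.0,248.0),(165.0,237.6)],'top':[(135.6,171.6),(155.6,174.6)]}
for i in(0,1):print(tri([(n,E1[n][i]) for n in E1]))
def bar(v,z):
    d=np.array([-np.sin(v[2]),np.cos(v[2])])*.03
    return np.r_[v[0]+d[0],v[1]+d[1],z],np.r_[v[0]-d[0],v[1]-d[1],z]
def res(v):
    return np.concatenate([(proj(n,b)-E1[n][i]) for n in E1 for i,b in enumerate(bar(v,.13))])
r=least_squares(res,[.49,.295,0]);print('eye',r.x,np.degrees(r.x[2]),r.fun)
st=manip.sense();print(st['t'],st['tcp_pos'],st['tool_rot'])
E
python3 m.py
```

```text
135 230
grip [ 0.5051 -0.226   0.1241 -0.2957] 0.5263628231473365
(array([0.4984, 0.3208, 0.1236]), [np.float64(0.00023887209242925167), np.float64(0.0002388720924295192)])
(array([0.4913, 0.2618, 0.1191]), [np.float64(0.001128990755501929), np.float64(0.0011289907555020085)])
eye [ 0.4917  0.2925 -0.1394] -7.985363614331238 [-0.2433 -1.1027  0.6468 -2.2656 -1.0482  0.6691 -1.4944  0.602 ]
0.9 [ 0.193  -0.5945  0.2313] [0.9877 0.1562 0.     0.    ]
```

```bash
cat >> m.py <<'E'
print(manip.get_calibration('top').keys())
o=[]
for n,im,m,(x0,y0) in(('top',it,mt,(290,145)),('scene',is_,ms,(245,130))):
    c=cv2.resize(im[y0:y0+50,x0:x0+50,::-1],None,fx=8,fy=8,interpolation=cv2.INTER_NEAREST)
    k=cv2.resize(m[y0:y0+50,x0:x0+50],None,fx=8,fy=8,interpolation=cv2.INTER_NEAREST)
    cv2.drawContours(c,cv2.findContours(k,0,1)[0],-1,(255,255,0),1)
    cv2.polylines(c,[np.round((sil(n,P)-[x0,y0]+.5)*8).astype(np.int32)],True,(0,255,0),1)
    o.append(c)
    print(n,c.shape,np.round(sil(n,[*P[:3],-.1]),1).tolist())
cv2.imwrite('pics/fit.png',np.hstack(o))
E
python3 m.py
```

```text
136 228
grip [ 0.5055 -0.2266  0.1233 -0.3082] 0.5246506655730667
(array([0.4984, 0.3208, 0.1236]), [np.float64(0.00023887209242925167), np.float64(0.0002388720924295192)])
(array([0.4913, 0.2618, 0.1191]), [np.float64(0.001128990755501929), np.float64(0.0011289907555020085)])
eye [ 0.4917  0.2925 -0.1394] -7.985363614331238 [-0.2433 -1.1027  0.6468 -2.2656 -1.0482  0.6691 -1.4944  0.602 ]
1.0 [ 0.193  -0.5944  0.2313] [ 0.9877  0.1563  0.     -0.    ]
dict_keys(['fov_y', 'cx', 'cy', 'extrinsics'])
top (400, 400, 3) [[322.8999938964844, 160.8000030517578], [320.8999938964844, 179.6999969482422], [318.6000061035156, 181.3000030517578], [312.0, 180.60000610351562], [313.8999938964844, 162.39999389648438], [316.1000061035156, 160.10000610351562]]
scene (400, 400, 3) [[278.3999938964844, 149.8000030517578], [277.79998779296875, 164.1999969482422], [273.8999938964844, 166.60000610351562], [261.29998779296875, 160.39999389648438], [261.6000061035156, 146.1999969482422], [265.6000061035156, 143.89999389648438]]
```

View pics/fit.png

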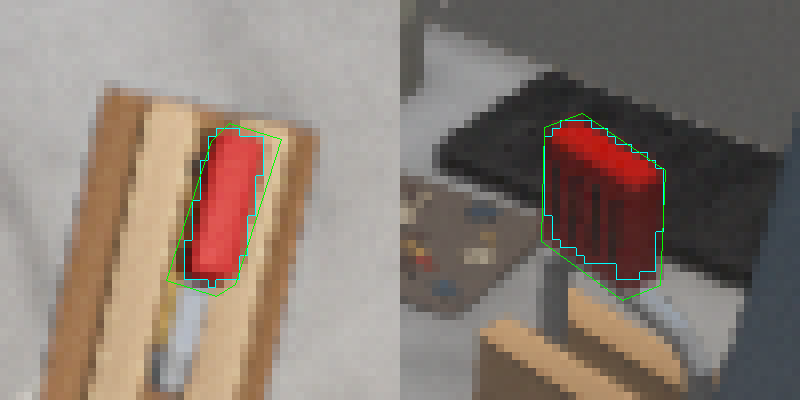

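The mask fits the grip: silhouette centre at about (317.6,170.2) in top and (270.1,155.1) in scene. The stand edges give a yaw of about -11.5°.

```bash
cat >> h.py <<'E'
def plan(p,yaw):
    "shift (mm) and turn (deg) in tool axes to TCP p with tool-x yaw (deg)"
    from scipy.spatial.transform import Rotation as R
    s=manip.sense();M=R.from_quat(s['tool_rot']).as_matrix();d=M.T@(np.array(p)-s['tcp_pos'])*1000
    y0=np.degrees(np.arctan2(M[1,0],M[0,0]));print('t',s['t'],'tcp',np.round(s['tcp_pos'],4),'yaw',round(y0,2),'-> shift',np.round(d,1),'turn',round((y0-yaw+90)%180-90,2))
E
python3 - <<'E'
from h import *
print(tri([('top',(317.6,170.2)),('scene',(270.1,155.1))]),[atz('top',(318.1,170.1),z) for z in(.15,.155,.16)])
plan((.503,-.222,.26),-11.5)
E
```

```text
(array([ 0.50653197, -0.22818521,  0.12274947]), [np.float64(0.0012743717864044767), np.float64(0.0012743717864043898)]) [array([ 0.50500357, -0.22566669,  0.15      ]), array([ 0.50446951, -0.22505845,  0.155     ]), array([ 0.50393545, -0.22445022,  0.16      ])]
t 1.0 tcp [ 0.193  -0.5944  0.2313] yaw 17.98 -> shift [ 409.9 -258.6  -28.7] turn 29.48
```

Emit:
step_arm --targets "40 -25 -29 4;85 -52 -29 10;130 -80 -29 16;175 -108 -29 22;220 -135 -29 28;265 -163 -29 29.5;310 -191 -29 29.5;350 -217 -29 29.5;385 -239 -29 29.5;411 -254 -29 29.5;411 -254 -29 29.5;411 -254 -29 29.5" --gripper 0

```text
t: 2.2
tcp_pos: [0.5058, -0.2253, 0.2603]
tool_rot: [0.995, -0.099, -0.0, 0.0]
force: [0.8, -0.1, -0.2]
finger_gap: 0.998
gripper_force: 0.0
```

Run:
```python
from h import *
plan((.505,-.226,.26),-11.5)
s=manip.sense(); p=s['tcp_pos']
o=[]
for n,(x0,y0) in(('top',(270,120)),('scene',(215,75))):
    im=manip.snapshot(n)
    c=cv2.resize(im[y0:y0+130,x0:x0+100,::-1],None,fx=4,fy=4,interpolation=cv2.INTER_CUBIC)
    print(n,'tcp',proj(n,p),'crop',(proj(n,p)-[x0,y0]+.5)*4)
    cv2.circle(c,tuple(np.int32((proj(n,p)-[x0,y0]+.5)*4)),3,(255,255,0),-1)
    o.append(c)
cv2.imwrite('pics/hov.png',np.hstack(o))
```

```text
t 2.2 tcp [ 0.5058 -0.2253  0.2603] yaw -11.37 -> shift [-0.6  0.9  0.3] turn 0.13
top tcp [322.96192247 165.4917696 ] crop [213.84768989 183.9670784 ]
scene tcp [270.59085632 118.18547107] crop [224.36342528 174.74188429]
```

View pics/hov.png

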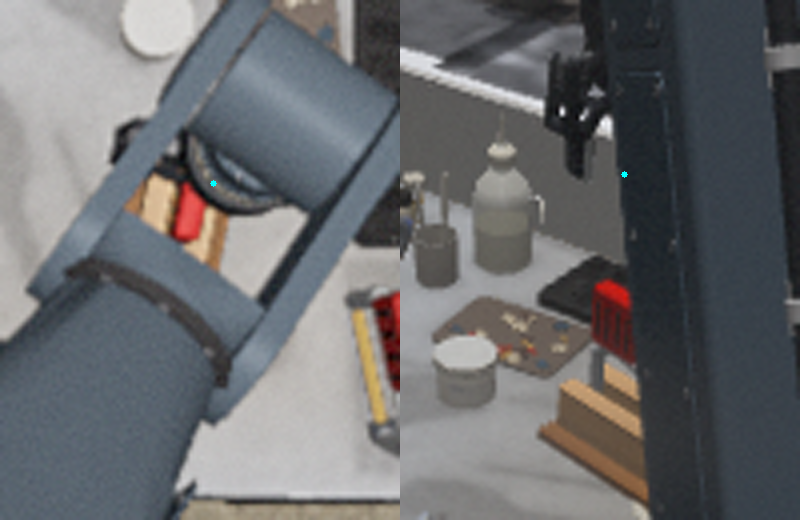

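The tool sits above the grip and its projection agrees with the picture. I'll go down and pinch.

Emit:
step_arm --targets "-1 1 35 0;-1 1 75 0;-1 1 110 0;-1 1 135 0;-1 1 150 0;-1 1 155 0;-1 1 155 0" --gripper 0

```text
t: 3.0
tcp_pos: [0.5034, -0.2278, 0.1048]
tool_rot: [0.995, -0.101, -0.001, -0.0]
force: [0.0, 0.4, -0.2]
finger_gap: 1.002
gripper_force: 0.0
```

Emit:
step_arm --targets "0 0 0 0;0 0 0 0;0 0 0 0;0 0 0 0;0 0 0 0;0 0 0 0" --gripper 1 --squeeze 40

```text
t: 3.6
tcp_pos: [0.5046, -0.2274, 0.1059]
tool_rot: [0.995, -0.1, 0.0, 0.001]
force: [-1.1, -1.9, 3.3]
finger_gap: 0.23
gripper_force: 43.4
```

Emit:
step_arm --targets "0 0 -5 0;0 0 -20 0;0 0 -45 0;0 0 -80 0;0 0 -115 0;0 0 -145 0;0 0 -160 0;0 0 -160 0" --gripper 1 --squeeze 80

```text
t: 4.4
tcp_pos: [0.5053, -0.2271, 0.2676]
tool_rot: [0.995, -0.1, 0.002, 0.001]
force: [0.1, -0.1, -3.2]
finger_gap: 0.223
gripper_force: 78.5
```

Run:
```python
from h import *
plan((.4917,.2925-.13,.27),-8)
plan((.4917,.2925,.27),-8)
```

```text
t 4.4 tcp [ 0.5053 -0.2271  0.2676] yaw -11.52 -> shift [ -91.1 -379.    -3.4] turn -3.52
t 4.4 tcp [ 0.5053 -0.2271  0.2676] yaw -11.52 -> shift [-117.1 -506.4   -3.7] turn -3.52
```

Emit:
step_arm --targets "-5 -20 -15 0;-14 -60 -20 -1;-25 -107 -20 -2;-36 -155 -20 -3;-47 -203 -20 -3.5;-58 -251 -20 -3.5;-69 -299 -20 -3.5;-80 -347 -20 -3.5;-91 -395 -20 -3.5;-102 -443 -20 -3.5;-112 -485 -20 -3.5;-117 -506 -20 -3.5"

```text
t: 5.6
tcp_pos: [0.4887, 0.2958, 0.2831]
tool_rot: [0.998, -0.068, -0.002, -0.0]
force: [1.2, -0.3, -2.7]
finger_gap: 0.226
gripper_force: 79.0
```

Emit:
step_arm --targets "0 0 0 0;0 0 0 0;0 0 0 0"

```text
t: 5.9
tcp_pos: [0.4901, 0.2913, 0.2842]
tool_rot: [0.998, -0.07, -0.001, 0.001]
force: [0.1, 0.1, -3.3]
finger_gap: 0.221
gripper_force: 79.1
```

Run:
```python
from h import *
plan((.4917,.2925,.29),-8)
s=manip.sense(); p=s['tcp_pos']
o=[]
for n,(x0,y0) in(('top',(90,110)),('scene',(110,160))):
    im=manip.snapshot(n); cv2.imwrite(f'pics/raw_{n}1.png',im[:,:,::-1])
    c=cv2.resize(im[y0:y0+120,x0:x0+80,::-1],None,fx=5,fy=5,interpolation=cv2.INTER_CUBIC)
    print(n,'tcp',proj(n,p),'crop',(proj(n,p)-[x0,y0]+.5)*5)
    for q in("hook_grip","hook_throat","green_weight_eye"):
        print(q,[(np.round(r['position'],1).tolist(),round(r['p'],2)) for r in manip.mark_of(n,q)])
    o.append(c)
cv2.imwrite('pics/eye1.png',np.hstack(o))
```

```text
t 5.9 tcp [0.4901 0.2913 0.2842] yaw -8.07 -> shift [ 1.4 -1.4 -5.8] turn -0.07
top tcp [129.72393224 168.71483696] crop [201.11966121 296.0741848 ]
hook_grip [([373.3, 206.2], 0.8), ([129.2, 165.5], 0.52)]
hook_throat [([363.4, 205.0], 0.87), ([136.9, 169.6], 0.79)]
green_weight_eye [([145.6, 177.7], 0.84), ([136.1, 172.8], 0.22)]
scene tcp [147.96599016 192.01535576] crop [192.32995079 162.57677878]
hook_grip [([146.6, 185.8], 0.97), ([154.4, 244.7], 0.43)]
hook_throat [([314.8, 172.2], 0.56), ([153.9, 215.2], 0.55)]
green_weight_eye [([154.1, 240.5], 0.58)]
```

View pics/eye1.png

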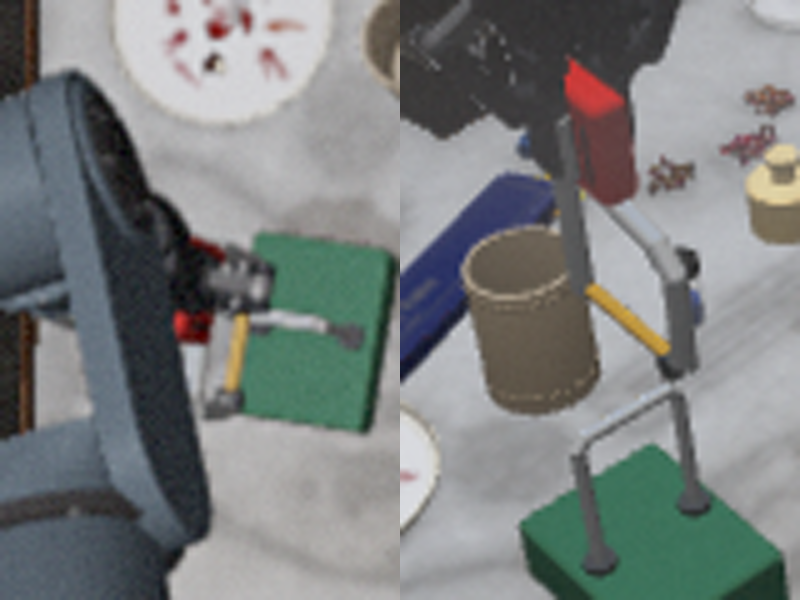

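Scene crop: gate pivot at about (670,352), free end (588,290), eye bar from (578,448) to (672,390), leg feet (600,562) and (693,500). The hook hangs straight and its plane crosses the bar. I'll fit the hook and the eye in one frame.

```bash
cat > f.py <<'E'
from h import *
np.set_printoptions(precision=2,suppress=True)
s=manip.sense();p=s['tcp_pos']
S=lambda u,v:((u-400)/5+110-.5,v/5+160-.5); T=lambda u,v:(u/5+90-.5,v/5+110-.5)
def W(v,dx,dy,z):
    c,s_=np.cos(v[2]),np.sin(v[2]); return (v[0]+dx*c-dy*s_,v[1]+dx*s_+dy*c,z)
eye=[('scene',S(578,448),0,.03,.13),('scene',S(672,390),0,-.03,.13),('scene',S(600,560),0,.03,.045),('scene',S(693,498),0,-.03,.045),('top',T(325,323),0,-.03,.13),('top',T(347,333),0,-.03,.045)]
def re(v,free):
    return np.concatenate([proj(n,W(v,a,b,z))-uv-(v[3:5] if n=='scene' and free else 0) for n,uv,a,b,z in eye])
for free in(0,1):
    r=least_squares(re,[.49,.29,-.14]+[0,0]*free,args=(free,));print('eye',r.x[:2]*1000,np.degrees(r.x[2]),r.x[3:],'res',r.fun)
hk=[('scene',S(670,352),-.054,-.108),('scene',S(588,290),.02,-.108),('top',T(232,395),-.054,-.108),('top',T(242,325),.012,-.108)]
for free in(0,1):
    off=r.x[3:5]*free
    f=lambda v:np.concatenate([proj(n,W(v,a,0,v[3]+z))-uv-(off if n=='scene' else 0) for n,uv,a,z in hk])
    h=least_squares(f,[p[0],p[1],-.14,p[2]+.019]);print('hook',h.x[[0,1,3]]*1000,np.degrees(h.x[2]),'res',h.fun)
print('tcp',p*1000 if hasattr(p,'shape') else p, 'pred grip z',p[2]+.019)
E
python3 f.py
```

```text
eye [491.82 296.58] -3.472829874394709 [] res [-0.05 -0.86 -0.01 -1.76  0.36  0.45 -0.4   0.14 -1.63  0.27  0.41  0.82]
eye [494.62 294.48] -5.533576679692808 [-0.17 -1.44] res [-0.27 -0.57  0.26 -1.02  0.14  0.72 -0.13  0.87 -0.95 -0.29  1.05  0.29]
hook [487.55 294.79 309.21] -7.424510572460275 res [ 2.32  1.31  0.62 -0.62 -1.87  2.98 -0.26 -5.9 ]
hook [487.64 294.04 313.12] -7.453294800700022 res [ 2.49  1.32  0.77 -0.58 -2.01  2.87 -0.37 -6.08]
tcp [490.92 291.96 285.46] pred grip z 0.30446242952841546
```

Emit:
step_arm --targets "1 -1 8 -1;2 -2 20 -2;2 -2 32 -2;2 -2 42 -2;2 -2 45 -2;2 -2 45 -2;2 -2 45 -2"

```text
t: 7.0
tcp_pos: [0.4932, 0.2942, 0.2404]
tool_rot: [0.999, -0.052, 0.0, -0.0]
force: [-0.4, -0.3, -1.9]
finger_gap: 0.223
gripper_force: 79.1
```

Run:
```python
from h import *
s=manip.sense();print(s['tcp_pos'],s['force'])
o=[]
for n,(x0,y0) in(('top',(110,140)),('scene',(125,190))):
    im=manip.snapshot(n)
    o.append(cv2.resize(im[y0:y0+80,x0:x0+57,::-1],None,fx=7,fy=7,interpolation=cv2.INTER_CUBIC))
cv2.imwrite('pics/eye2.png',np.hstack(o))
```

```text
[0.49324099 0.29423186 0.2404312 ] [-0.43688508 -0.25086313 -1.93340865]
```

View pics/eye2.png

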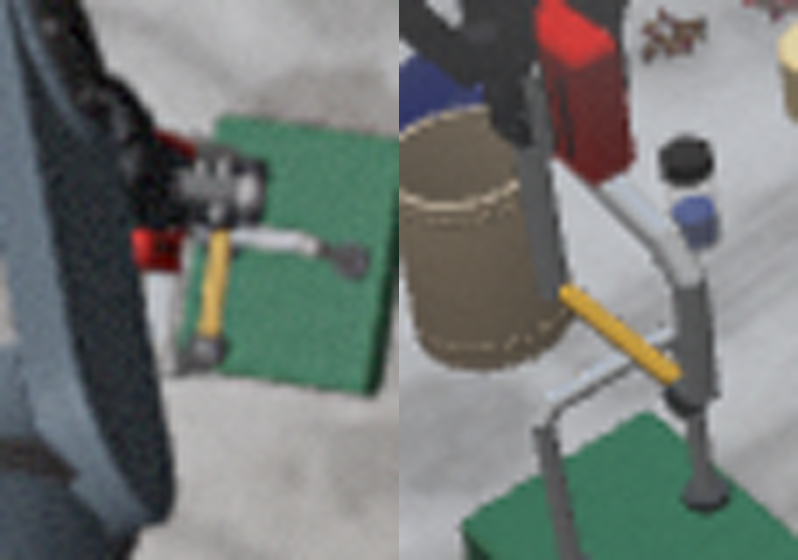

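Scene crop: gate from about (563,287) to (680,380), some 20 mm above the bar. The throat seems to sit a few mm towards +x of the bar, so I'll quantify it.

```bash
cat > f2.py <<'E'
from h import *
np.set_printoptions(precision=2,suppress=True)
s=manip.sense();p=np.array(s['tcp_pos'])
S=lambda u,v:((u-400+.5)/7+125-.5,(v+.5)/7+190-.5); T=lambda u,v:((u+.5)/7+110-.5,(v+.5)/7+140-.5)
c,s_=np.cos(-.105),np.sin(-.105)
W=lambda x,y,dx,dy,z:(x+dx*c-dy*s_,y+dx*s_+dy*c,z)
# hook points: gate pivot-side visible end, free end; z fixed from tcp
for dz in(0,.004,-.004):
  zt=p[2]+.019-.108+dz
  for off in((0,0),(-.17,-1.44)):
    pts=[('scene',S(680,380),-.055),('scene',S(563,287),.02),('top',T(209,337),-.056)]
    for sel in(pts,pts[:2],pts[2:]):
        f=lambda v:np.concatenate([proj(n,W(v[0],v[1],a,0,zt))-uv-(off if n=='scene' else 0) for n,uv,a in sel])
        h=least_squares(f,p[:2]);print(dz,off,'throat',h.x*1000,'res',h.fun)
print('tcp',p*1000)
E
python3 f2.py
```

```text
0 (0, 0) throat [501.35 294.32] res [ 0.51  0.03 -1.06 -0.86 -0.03  0.8 ]
0 (0, 0) throat [499.82 294.86] res [ 0.78  0.42 -0.82 -0.5 ]
0 (0, 0) throat [503.73 294.3 ] res [-0. -0.]
0 (-0.17, -1.44) throat [503.67 292.43] res [ 0.59  0.64 -0.94 -0.19  0.63  0.03]
0 (-0.17, -1.44) throat [504.06 291.53] res [ 0.74  0.37 -0.77 -0.44]
0 (-0.17, -1.44) throat [503.73 294.3 ] res [-0. -0.]
0.004 (0, 0) throat [499.35 295.48] res [ 0.53 -0.56 -1.11 -1.48 -0.81  1.39]
0.004 (0, 0) throat [496.19 297.51] res [ 0.83  0.46 -0.87 -0.54]
0.004 (0, 0) throat [503.47 293.2 ] res [-0. -0.]
0.004 (-0.17, -1.44) throat [501.66 293.59] res [ 0.61  0.05 -0.98 -0.81 -0.15  0.61]
0.004 (-0.17, -1.44) throat [500.4  294.19] res [ 0.79  0.41 -0.83 -0.48]
0.004 (-0.17, -1.44) throat [503.47 293.2 ] res [-0. -0.]
-0.004 (0, 0) throat [503.36 293.16] res [ 0.48  0.62 -1.02 -0.24  0.75  0.22]
-0.004 (0, 0) throat [503.46 292.21] res [ 0.73  0.39 -0.76 -0.46]
-0.004 (0, 0) throat [503.98 295.4 ] res [0. 0.]
-0.004 (-0.17, -1.44) throat [505.67 291.26] res [ 0.56  1.23 -0.9   0.43  1.4  -0.56]
-0.004 (-0.17, -1.44) throat [507.72 288.86] res [ 0.69  0.33 -0.72 -0.4 ]
-0.004 (-0.17, -1.44) throat [503.98 295.4 ] res [0. 0.]
tcp [493.38 294.3  240.88]
```

Emit:
step_arm --targets "-4 0 0 0;-8 0 0 0;-8 0 5 0;-8 0 10 0;-8 0 16 0;-8 0 22 0;-8 0 28 0;-8 0 28 0"

```text
t: 7.9
tcp_pos: [0.485, 0.2948, 0.2116]
tool_rot: [0.999, -0.053, -0.0, 0.0]
force: [0.0, -0.3, 0.1]
finger_gap: 0.221
gripper_force: 79.4
```

Emit:
step_arm --targets "0 0 6 0;0 0 12 0;0 0 18 0;0 0 24 0;0 0 30 0;0 0 36 0;0 0 40 0;0 0 40 0"

```text
t: 8.7
tcp_pos: [0.4843, 0.2946, 0.1708]
tool_rot: [0.999, -0.052, -0.001, 0.001]
force: [1.0, -0.7, -3.6]
finger_gap: 0.222
gripper_force: 82.3
```

Run:
```python
from h import *
s=manip.sense();print(s['tcp_pos'],s['force'])
o=[]
for n,(x0,y0) in(('top',(110,140)),('scene',(125,190))):
    im=manip.snapshot(n)
    o.append(cv2.resize(im[y0:y0+80,x0:x0+57,::-1],None,fx=7,fy=7,interpolation=cv2.INTER_CUBIC))
cv2.imwrite('pics/eye3.png',np.hstack(o))
```

```text
[0.48427286 0.29455674 0.17079671] [ 1.03667149 -0.68820111 -3.57501014]
```

View pics/eye3.png

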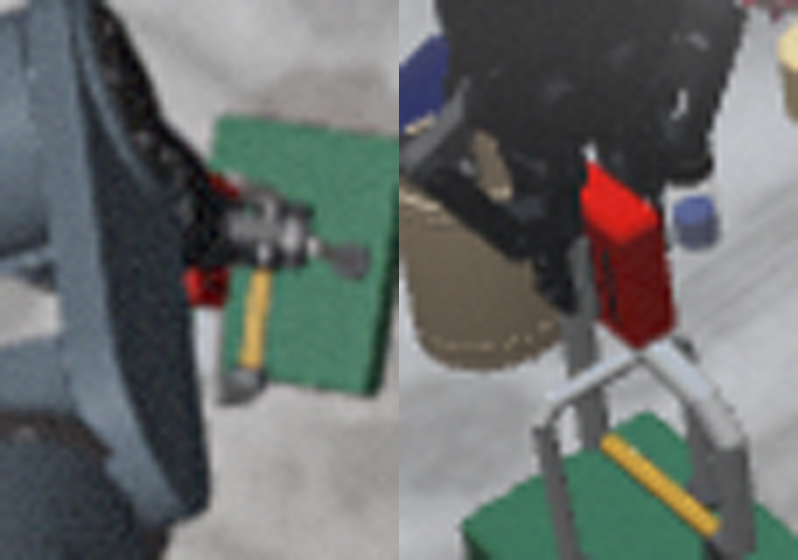

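The bar is now inside the loop with the gate shut behind it: gate from (605,440) to (715,530), and the wrist force is back to the bare weight. I'll lower it until the top bar rests on the eye.

Emit:
step_arm --targets "0 0 5 0;0 0 10 0;0 0 14 0;0 0 17 0;0 0 17 0"

```text
t: 9.3
tcp_pos: [0.4847, 0.2948, 0.1547]
tool_rot: [0.999, -0.053, -0.001, 0.0]
force: [0.5, 0.4, -2.7]
finger_gap: 0.22
gripper_force: 82.3
```

Emit:
step_arm --targets "0 0 1 0;0 0 2 0;0 0 3 0;0 0 3 0"

```text
t: 9.7
tcp_pos: [0.485, 0.295, 0.1523]
tool_rot: [0.999, -0.053, -0.0, 0.0]
force: [-0.8, 0.1, -1.8]
finger_gap: 0.223
gripper_force: 82.3
```

Emit:
step_arm --targets "0 0 1 0;0 0 2 0;0 0 3 0;0 0 3 0"

```text
t: 10.1
tcp_pos: [0.4849, 0.2949, 0.1491]
tool_rot: [0.999, -0.053, -0.0, 0.0]
force: [0.5, -0.6, -2.5]
finger_gap: 0.222
gripper_force: 82.3
```

Emit:
step_arm --targets "0 0 1 0;0 0 2 0;0 0 3 0;0 0 3 0"

```text
t: 10.5
tcp_pos: [0.4852, 0.295, 0.1478]
tool_rot: [0.999, -0.052, 0.0, -0.0]
force: [-1.7, -1.4, 6.1]
finger_gap: 0.222
gripper_force: 84.0
```

Emit:
step_arm --targets "0 0 -1 0;0 0 -1 0;0 0 -1 0;0 0 -1 0;0 0 -1 0;0 0 -1 0;0 0 -1 0;0 0 -1 0" --gripper 0

```text
t: 11.3
tcp_pos: [0.485, 0.2949, 0.1473]
tool_rot: [0.999, -0.053, -0.0, 0.0]
force: [-0.4, 0.6, -0.6]
finger_gap: 0.998
gripper_force: 0.0
```

Emit:
step_arm --targets "0 0 -15 0;0 0 -40 0;0 0 -75 0;0 0 -110 0;0 0 -140 0;0 0 -150 0;0 0 -150 0;0 0 -150 0;0 0 -150 0;0 0 -150 0"

```text
t: 12.3
tcp_pos: [0.4842, 0.2946, 0.2955]
tool_rot: [0.999, -0.053, -0.002, 0.001]
force: [-0.1, -0.1, -0.2]
finger_gap: 1.004
gripper_force: 0.0
```

Run:
```python
from h import *
s=manip.sense();print(s['t'],s['tcp_pos'],s['force'])
o=[]
for n,(x0,y0) in(('top',(110,140)),('scene',(125,190))):
    im=manip.snapshot(n)
    o.append(cv2.resize(im[y0:y0+80,x0:x0+57,::-1],None,fx=7,fy=7,interpolation=cv2.INTER_CUBIC))
cv2.imwrite('pics/eye4.png',np.hstack(o))
```

```text
12.3 [0.4842405  0.29464493 0.29553159] [-0.07930517 -0.0657187  -0.20682102]
```

View pics/eye4.png

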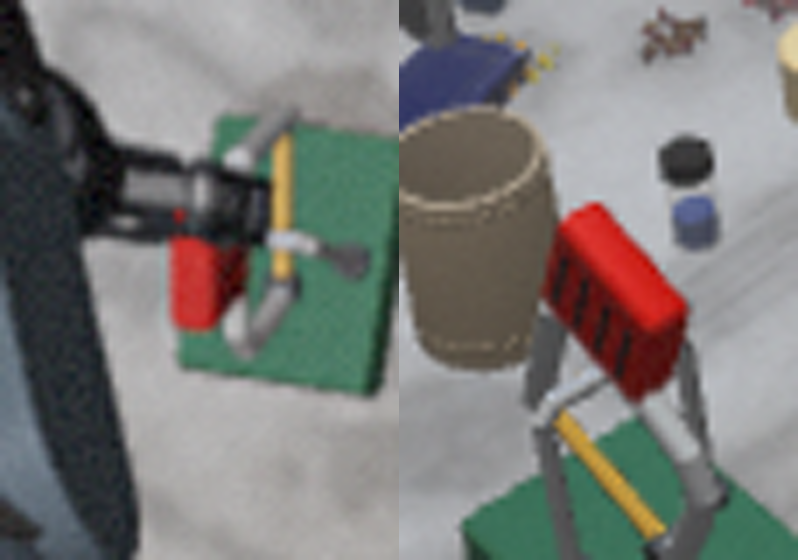

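The handle is released and leans over on the eye. The bar passes through the loop and the gate is straight and shut below it. I'll check that it is still.

Emit:
step_arm --targets "0 0 0 0;0 0 0 0;0 0 0 0;0 0 0 0;0 0 0 0;0 0 0 0;0 0 0 0;0 0 0 0"

```text
t: 13.2
tcp_pos: [0.485, 0.2949, 0.2973]
tool_rot: [0.999, -0.053, 0.0, -0.0]
force: [0.6, 0.2, 0.2]
finger_gap: 0.999
gripper_force: 0.0
```

Run:
```python
from h import *
a=manip.snapshot('scene')
m=redmask(a,(190,195,250,260)) 
f=lambda im:np.argwhere(redmask(im,(140,210,180,255)))
for i in range(4):
    im=manip.snapshot('scene');p=f(im);print(len(p),p.mean(0))
old=cv2.imread('pics/eye4.png')[:,399:];x0,y0=125,190
new=cv2.resize(im[y0:y0+80,x0:x0+57,::-1],None,fx=7,fy=7,interpolation=cv2.INTER_CUBIC)
d=np.abs(old.astype(int)-new).max(2); print(d.mean(),(d>40).sum())
cv2.imwrite('pics/eye5.png',np.hstack([old,new]))
```

```text
343 [232.36734694 155.24489796]
344 [232.39244186 155.27034884]
344 [232.39244186 155.23837209]
344 [232.39244186 155.23837209]
1.89140708915145 87
```

View pics/eye5.png

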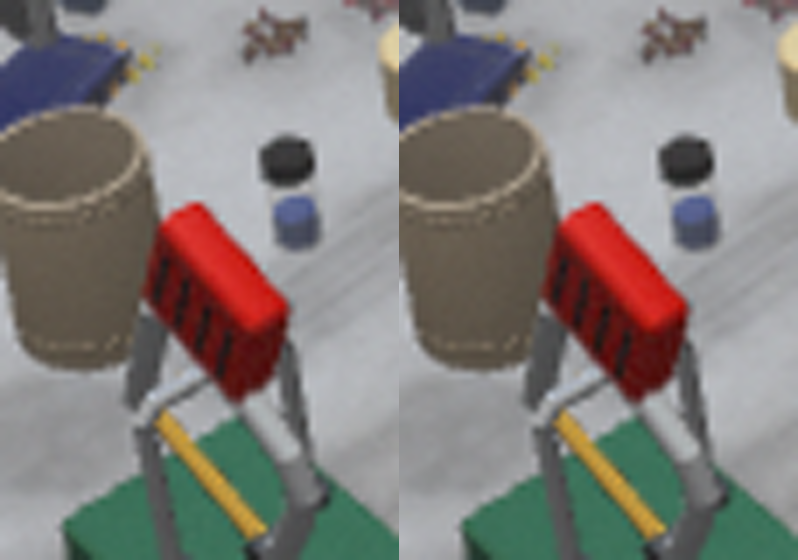

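The two frames match: the handle is still, clipped through the eye, and the gate is shut.

```bash
python3 -c "
from station import manip
print(manip.sign_off())"
```

```text
the job is handed in; nothing more can be done
None
```

The red handle is clipped to the green weight's lifting eye with the gate shut behind the bar. I let it go, it leans still on the eye with the robot clear, and the job was handed in at about 13.5 s.

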